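# Unlatch the citrus press and hold its arm up

## Task

I want to put the half lemon into the citrus press. Pull the black spring latch on top of the press's red arm sideways, away from the steel catch, until it lets go, then lift the red arm so that its steel cup comes off the white reamer, to about 35 degrees open (certainly more than 25), and finish while still holding it raised with the gripper. Leave the honey jar, the glass tumbler and the half lemon where they stand.

Things in the scene. Friction and masses are not known exactly. Their poses are not given: they have to be found in the camera images.
- press: Citrus press, fixed: grey base 260 x 112 mm, white domed reamer, red hinged arm with a steel cup covering it. Origin on the worktop below the reamer's tip; x runs back to the arm's pivot, y to the left seen from the robot, z up. Arm down: its head's flat top is 108 mm up, steel guide strips on it reach 115 mm. Base spans x -60 to 200, y -50 to 62 mm.
- lever_pivot (a point): Point on the arm's pivot axis, midway between the cheeks, 100 mm above the worktop, at (170, 0, 100) mm in the press frame.
- latch_grip (a point): Middle of the latch's upright black paddle, the part to grip; moves with latch and arm. Paddle 10 mm thick along its travel (press y), 30 mm along press x; arm down it spans 113 to 155 mm above the worktop, this point 134.5 mm up over the press origin. Pinch from above across the 10 mm, fingertips above 116 mm; it turns between the fingers as the arm rises, so the gripper need not tilt.
- latch (a joint): Travel of the spring latch in m: 0 = sprung home in the catch, 0.026 = pulled out to its stop. It grows towards the press's -y axis (away from the catch). Free of the catch from 0.019. The spring pulls it back with about 4 N at 0 and 9 N at the stop, so it must be kept pulled until the arm has risen about 25 mm.
- lever (a joint): Angle of the red arm in rad: 0 = down on the reamer, grows as its head rises in an arc about the pivot, stop at 0.9. About 2 to 4 N at the paddle lifts it; it falls shut when let go.
- honey: Honey jar, 71 mm across, 110 mm high, standing to the right of the press. Origin at the centre of its underside. Bystander.
- tumbler: Clear glass tumbler, 81 mm across, 93 mm high, standing to the left of the press. Origin at the centre of its underside. Bystander.
- lemon: Half lemon lying cut side down, 55 mm across, 38 mm high, to the right of the press. Origin at the centre of its underside. Bystander.
- catch (a point): Top middle of the catch: a steel bridge on two posts left of the arm's head, at (0, 53, 121) mm in the press frame, 16 mm thick along y (45 to 61 mm). The latch's round bolt sits beneath the bridge, so the arm cannot rise until the latch is pulled.

How it is judged:
On the way, in this order (a step that is already met when the one before it is completed fails the run):
1. the latch is pulled out of the catch while the arm is still down (value of joint latch above 0.016 m and value of joint lever below 0.08 rad), for 0.1 s.
2. the arm is lifted off the reamer, more than 0.40 rad open (value of joint lever above 0.4 rad), for 0.2 s.
At the end, for the whole second after the job is handed in: The red arm stands more than 0.40 rad (23 degrees) open and still, carried only by the fingers (touching it with more than 1 N); honey jar, tumbler and half lemon within 20 mm of where they stood and not against the press (value of joint lever above 0.4 rad and velocity of joint lever between -0.1 and 0.1 rad/s and contact force between the fingers and press above 1 N and distance of each of honey, tumbler, lemon from where it was at the start of the episode below 0.02 m and contact force between each of honey, tumbler, lemon and press below 0.2 N); the arm keeps its last pose, push and grip.
It fails at once if a bystander was pushed away or tipped over (distance of any of honey, tumbler, lemon from where it was at the start of the episode above 0.03 m or angle between any of honey, tumbler, lemon's own z axis and vertical above 0.5 rad).
It also fails if it takes over 32 s, if anything falls off the work surface, if the arm or the gripper's body presses on something with over 40 N, if the wrist force passes 120 N, or if a joint passes its speed limit or range.

## Robot

A 7-joint arm with a two-finger parallel gripper is mounted at the origin on a cart in front of the work surface, level with it; the furniture and walls round the work are solid. World frame = base frame: x ahead of the robot, y to its left, z up, the work surface at z = 0. Lengths are in m, angles in rad, forces in N, time in s.
With the tool pointing down it reaches from about 0.425 to 0.875 m from the base axis. Payload 8.4 kg.
Tool frame: the origin (TCP) lies between the finger pads; the fingertips stand 11 mm ahead of it and the grasp point (between the pads) lies 8 mm behind it; z points along the fingers, y is the line along which they close (so a half turn about z gives the same grasp; the last joint's range is limited). The gripper opens to 85 mm and grips with 20 to 120 N. Pads are 22 mm wide; open, the fingers measure 114 mm over their backs; the gripper's body (76 mm by 85 mm) begins 54 mm behind the grasp point. The pads swing forward as they close: fully open they stand 13 mm farther back than shut.
Start: joints at [-1.226, 0.333, 0.04, 1.465, -0.013, 1.343, -0.059], TCP at [0.279, 0.587, 0.221] pointing down, gripper open.
Joint ranges: [-2.58, 2.58], [-0.38, 2.09], [-1.3, 1.39], [0.25, 2.4], [-1.5, 4.64], [0.08, 2.09], [-2.65, 2.65]. Speed limits (rad/s): [2.22, 2.22, 2.79, 2.79, 3.14, 3.14, 3.14].

## Interface

Orientations are given as a rotation vector (axis times angle).
In Python, from bench import r gives the robot as it stands. The module is installed in compiled form; this text tells all that it offers.
- The arm moves only by the shell command python3 -m pendant 'ROWS' [FORCE]. ROWS is JSON, a list of rows, each a list of 7 numbers: the shift along the tool's x, y, z in m, then the turn, a rotation vector about the tool's x, y, z in rad, then the opening, from 0 (shut) to 1 (fully open). A call has 1 to 12 rows; each row is the pose to reach, as a shift and turn from the pose commanded when the call began, along the tool's axes at that moment; what a row does not reach only later rows make up. A row lasts 1/8 s, in which the tool goes at most 62.5 mm and 10.7 degrees, less where a joint would pass 70% of its speed; a pose out of reach is approached as far as the arm can. A call with a gripper value outside its range is refused whole. The fingers move at their own pace and stop on an object; FORCE is the grip in N (left out, the last holds). Time passes only in rows, so rows that repeat a pose let the fingers close. It gives the time, the measured TCP pose, the force, the opening and the grip force at its end, in the units of the state.
- r.read_state(): the state, without advancing time (a new reading comes with each control period).
- r.get_image(name): name is "side" or "top" or "wrist"; returns a dict with "frame" (384x512x3 uint8, red, green, blue), "fov_y" (degrees; the focal length in pixels is half the picture's height over the tangent of half this angle, whatever the lens; pixels are square), "cx", "cy" (the principal point, pixels), "eye" and "orientation" of the camera in the world. Camera axes: x right, y up, looking along -z (the intrinsics and any distortion apply to the point x, -y, -z); pixel columns grow to the right and rows downward; lengths in m; the calibration is good to about 2 mm. A picture is of the moment at which its call begins. There is no depth.
- r.job_done(): hands the job in; it is judged then, once.
The state is a dict: "time_s": time; "joints": joint angles; "joint_vel": joint speeds; "joint_torque": joint torques, N m; "tcp_pos": TCP position; "orientation": TCP orientation; "wrist_force": force on the tool from outside, world axes, zero at the start; "moment": the same for the moment, N m; "finger_gap": opening from 0.0 (shut) to 1.0 (fully open); "grip_force": force on a finger pad.
Only numpy, scipy, OpenCV 4.12 (cv2) and the standard library are available. Lean on these libraries where they do the work, as an engineer would, in place of code of your own. Each camera call takes 0.05 s, during which the arm holds its last target. There are 200 camera calls.

## Working session

There is one attempt and no reset: what is moved stays moved. The work goes in short steps, Python scripts to look and compute and a shell command to move; the robot and the scene stay as the last step left them, time stands still between calls to the robot, and variables do not carry over. Pictures are saved under pics/ and viewed, at most 10 in all, crops included, and the job is handed in when it is done.

```bash
mkdir -p pics; python3 - <<'E'
from bench import r
import cv2
s=r.read_state();print({k:s[k] for k in('time_s','tcp_pos','orientation','wrist_force','finger_gap')})
for n in('top','side'):
    d=r.get_image(n);cv2.imwrite(f'pics/{n}0.png',d['frame'][:,:,::-1])
    print({k:v for k,v in d.items() if k!='frame'})
E
```

```text
{'time_s': 0.0, 'tcp_pos': array([0.27891391, 0.5865787 , 0.22002955]), 'orientation': array([-6.91415245e-01, -3.06428770e+00,  2.53504363e-03]), 'wrist_force': array([-0.44247166,  0.05155883, -0.130233  ]), 'finger_gap': 1.0021508029440729}
{'fov_y': 44.02772467474055, 'cx': 257.1487764462536, 'cy': 185.33967831080304, 'eye': array([0.44198963, 0.08282235, 1.40271945]), 'orientation': array([ 0.05773897, -0.09383072, -1.5596102 ])}
{'fov_y': 43.18941192707168, 'cx': 249.13374397727364, 'cy': 193.5838909394951, 'eye': array([ 0.46414041, -0.91164215,  0.82419102]), 'orientation': array([ 0.94623542, -0.05084773, -0.10987038])}
```

View pics/top0.png

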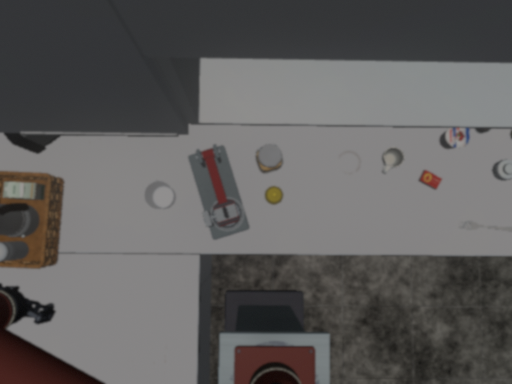

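View pics/side0.png

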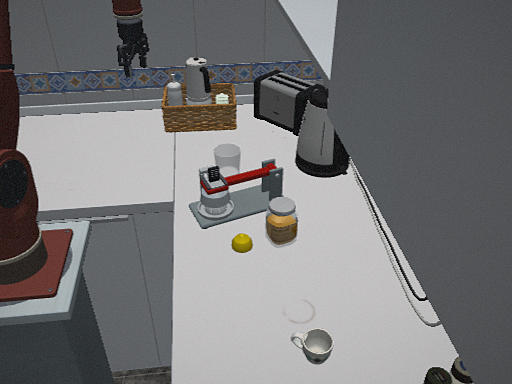

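The top view shows the press at about (218,195), with the pivot end at (208,155) and the head at (226,212). The tumbler is at (163,197), the honey jar at (270,157) and the lemon at (274,195). The side view shows the black paddle at about (213,174). I'll zoom in on both views.

```bash
cat > h.py <<'E'
import numpy as np, cv2
from scipy.spatial.transform import Rotation as R
def ray(d,u,v):
    f=d['frame'].shape[0]/2/np.tan(np.radians(d['fov_y'])/2)
    p=np.array([(u-d['cx'])/f,-(v-d['cy'])/f,-1.])
    return d['eye'],R.from_rotvec(d['orientation']).apply(p)
def onz(d,u,v,z):
    e,w=ray(d,u,v); return e+w*(z-e[2])/w[2]
def proj(d,P):
    f=d['frame'].shape[0]/2/np.tan(np.radians(d['fov_y'])/2)
    p=R.from_rotvec(d['orientation']).inv().apply(np.asarray(P)-d['eye'])
    return d['cx']+f*p[...,0]/-p[...,2], d['cy']-f*p[...,1]/-p[...,2]
def tri(d1,a,d2,b):
    e1,w1=ray(d1,*a);e2,w2=ray(d2,*b)
    s=np.linalg.lstsq(np.c_[w1,-w2],e2-e1,rcond=None)[0]
    p,q=e1+s[0]*w1,e2+s[1]*w2
    return (p+q)/2,np.linalg.norm(p-q)
E
python3 - <<'E'
from bench import r
import cv2,pickle,numpy as np
D={n:r.get_image(n) for n in('top','side')};pickle.dump(D,open('d.pkl','wb'))
a=D['top']['frame'][135:245,180:290];b=D['side']['frame'][150:235,180:290]
k=lambda x:cv2.resize(x,None,fx=5,fy=5,interpolation=cv2.INTER_CUBIC)
cv2.imwrite('pics/topz.png',k(a)[:,:,::-1]);cv2.imwrite('pics/sidez.png',k(b)[:,:,::-1])
E
```

```text
(no output)
```

View pics/topz.png

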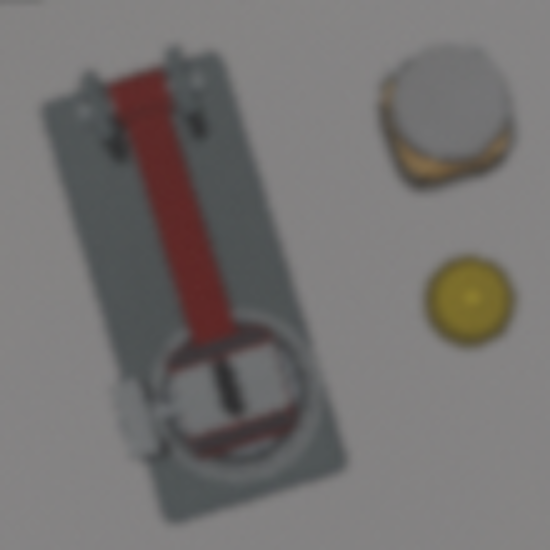

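View pics/sidez.png

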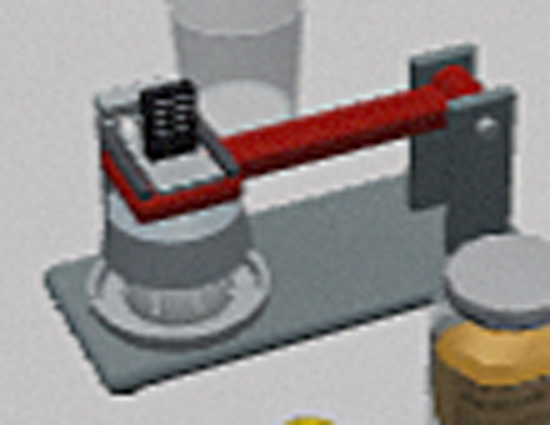

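```bash
python3 - <<'E'
from h import *; import pickle
D=pickle.load(open('d.pkl','rb'));t,s=D['top'],D['side']
Z=lambda d,x,y:((180+(x-2)/5),((135 if d is t else 150)+(y-2)/5))
# base corners (base top plane assumed z~.012)
C=[onz(t,*Z(t,x,y),.012) for x,y in[(43,102),(220,55),(347,467),(172,522)]]
C=np.array(C)[:,:2];print(C.round(4))
for i in range(4):
    e=C[(i+1)%4]-C[i];print('edge',np.linalg.norm(e).round(4),np.degrees(np.arctan2(e[1],e[0])).round(2))
ex=(C[0]-C[3]+C[1]-C[2]);ex/=np.linalg.norm(ex);ey=np.array([-ex[1],ex[0]])
yaw=np.degrees(np.arctan2(ex[1],ex[0]));print('yaw',yaw)
O=C.mean(0)-ex*.070-ey*.006;print('origin from base',O)
# dark masks for paddle
g=t['frame'].max(2).astype(int);m=np.zeros(g.shape,bool);m[200:222,220:233]=g[200:222,220:233]<50
ys,xs=np.nonzero(m);print('top black',xs.mean(),ys.mean(),m.sum())
g=s['frame'].max(2).astype(int);n=np.zeros(g.shape,bool);n[164:183,207:221]=g[164:183,207:221]<60
y2,x2=np.nonzero(n);print('side black',x2.mean(),y2.mean(),n.sum())
a=(xs.mean(),ys.mean())if m.sum() else Z(t,228,387)
print('tri hand',tri(t,Z(t,228,387),s,Z(s,170,120)))
print('tri mask',tri(t,a,s,(x2.mean(),y2.mean())))
print('plane top z.145',onz(t,*a,.148))
for nme,(x,y),z in[('honey',(450,100),.11),('lemon',(470,300),.02)]:
    print(nme,onz(t,*Z(t,x,y),z))
print('tumb',onz(t,163,197,.093))
E
```

```text
[[0.6647 0.2557]
 [0.6941 0.1518]
 [0.4517 0.0741]
 [0.419  0.1754]]
edge 0.108 -74.18
edge 0.2546 -162.22
edge 0.1065 107.9
edge 0.2585 18.09
yaw 17.93738592656738
origin from base [0.4926391  0.13696976]
top black 225.0 212.0 1
side black 213.46153846153845 173.8923076923077 130
tri hand (array([0.49210418, 0.1386587 , 0.13528873]), np.float64(0.0012656931989250635))
tri mask (array([0.49193451, 0.13924533, 0.13404166]), np.float64(0.0016943418937040418))
plane top z.145 [0.49222352 0.1386266  0.148     ]
honey [0.65290341 0.02002411 0.11      ]
lemon [0.54952706 0.00322628 0.02      ]
tumb [0.53403691 0.31210568 0.093     ]
```

```bash
cat > go.py <<'E'
import sys
from h import *
from bench import r
# target TCP x y z ; yaw of press: tool y along +-press y, tool pointing down
def go(x,y,z,yaw=17.9):
    s=r.read_state();T=R.from_rotvec(s['orientation']);a=np.radians(yaw)
    c=[]
    for sg in(1,-1):
        Y=sg*np.array([-np.sin(a),np.cos(a),0]);Zz=np.array([0,0,-1.]);G=R.from_matrix(np.c_[np.cross(Y,Zz),Y,Zz])
        c.append((T.inv()*G).as_rotvec())
    c.sort(key=np.linalg.norm)
    print('t',s['time_s'],'shift',T.inv().apply(np.array([x,y,z])-s['tcp_pos']).round(4),'turn',c[0].round(4),'alt',c[1].round(3),'\ntool axes\n',T.as_matrix().round(3),'\njoints',s['joints'].round(2),'F',s['wrist_force'].round(2),'gap',s['finger_gap'],s['grip_force'])
if __name__=='__main__': go(*map(float,sys.argv[1:]))
E
python3 go.py .4922 .1385 .22
```

```text
t 0.2 shift [-0.3851 -0.3133  0.0007] turn [-9.000e-04 -3.000e-04 -7.563e-01] alt [-0.000e+00  1.000e-03  2.385e+00] 
tool axes
 [[-0.903  0.429 -0.   ]
 [ 0.429  0.903 -0.001]
 [-0.    -0.001 -1.   ]] 
joints [-1.23  0.33  0.04  1.47 -0.01  1.34 -0.06] F [ 0.5   0.33 -1.56] gap 1.0009694860734901 0.0
```

```bash
python3 -m pendant '[[-0.02,-0.016,0,0,0,-0.04,0.45],[-0.06,-0.049,0,0,0,-0.12,0.45],[-0.1,-0.081,0,0,0,-0.2,0.45],[-0.14,-0.114,0,0,0,-0.28,0.45],[-0.18,-0.146,0,0,0,-0.36,0.45],[-0.22,-0.179,0,0,0,-0.44,0.45],[-0.26,-0.212,0,0,0,-0.52,0.45],[-0.30,-0.244,0,0,0,-0.6,0.45],[-0.34,-0.277,0,0,0,-0.68,0.45],[-0.37,-0.301,0,0,0,-0.73,0.45],[-0.385,-0.313,0,0,0,-0.756,0.45],[-0.385,-0.313,0,0,0,-0.756,0.45]]' 30; python3 go.py .4922 .1385 .132
python3 - <<'E'
from bench import r
import cv2,pickle
d=r.get_image('wrist');pickle.dump(d,open('w.pkl','wb'));print({k:v for k,v in d.items() if k!='frame'})
cv2.imwrite('pics/w1.png',d['frame'][:,:,::-1])
E
```

```text
time_s: 1.7
tcp_pos: [0.4928, 0.1376, 0.2209]
orientation: [0.483, -3.104, 0.0]
wrist_force: [1.2, 0.1, -0.1]
finger_gap: 0.454
grip_force: 0.0
t 1.7 shift [0.0003 0.001  0.0889] turn [-0.0002 -0.     -0.0034] alt [-0.     0.     3.138] 
tool axes
 [[-0.953 -0.304  0.   ]
 [-0.304  0.953 -0.   ]
 [ 0.    -0.    -1.   ]] 
joints [-0.68  0.04  0.34  1.81 -0.01  1.29  1.54] F [ 1.18  0.14 -0.07] gap 0.453543898141921 0.0
{'fov_y': 58.383544478118004, 'cx': 259.6857203031587, 'cy': 185.83914003680312, 'eye': array([0.43121426, 0.11908993, 0.37351453]), 'orientation': array([-0.180629  , -0.24509537,  1.86766154])}
```

View pics/w1.png

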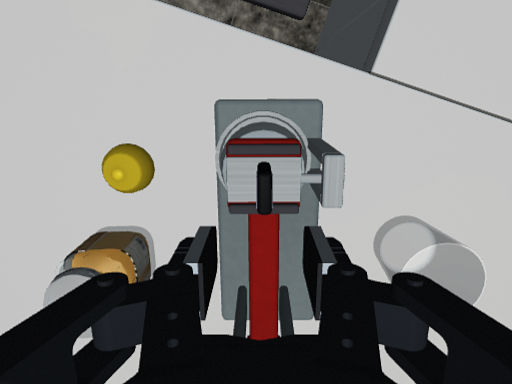

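The wrist view shows the paddle at about (265,187) and the fingers symmetric about column 259. The arm is vertical in the picture, so the yaw is right. I'll cast the paddle column to get the lateral offset.

```bash
python3 - <<'E'
from h import *; import pickle
d=pickle.load(open('w.pkl','rb'));g=d['frame'].max(2)
m=np.zeros(g.shape,np.uint8);m[150:215,250:285]=g[150:215,250:285]<45
n,l,st,c=cv2.connectedComponentsWithStats(m);i=1+st[1:,4].argmax();print(st[i],c[i])
for rr in range(158,214,5):
    xs=np.nonzero(l[rr]==i)[0];print(rr,xs.min() if len(xs) else 0,xs.max() if len(xs) else 0,end='; ')
x,y,w,h,_=st[i]
a=np.radians(17.9);ex=np.array([np.cos(a),np.sin(a),0]);ey=np.array([-ex[1],ex[0],0])
for nm,P in(('est',np.array([.4922,.1385,0])),):
  for dx in(-.015,.015):
    for z in(.113,.155): print(nm,dx,z,[round(float(q),1) for q in proj(d,P+ex*dx+[0,0,z])])
for v,z in((y+2,.155),(y+h-1,.155),(y+h-1,.113)):
    p=onz(d,x+w/2-.5,v,z);q=p-[.4922,.1385,0];print(p.round(4),'dx',q@ex,'dy',q@ey)
E
```

```text
[257 162  15  52 733] [264.00136426 188.39017735]
158 0 0; 163 259 268; 168 258 270; 173 257 270; 178 257 271; 183 257 271; 188 257 271; 193 257 271; 198 257 271; 203 258 271; 208 257 271; 213 259 270; est -0.015 0.113 [259.9, 159.7]
est -0.015 0.155 [259.9, 171.7]
est 0.015 0.113 [260.1, 197.1]
est 0.015 0.155 [260.0, 215.2]
[0.4723 0.1349 0.155 ] dx -0.020080834876790642 dy 0.002672468748226924
[0.5042 0.1452 0.155 ] dx 0.013463029693286489 dy 0.002663817407974117
[0.5182 0.1502 0.113 ] dx 0.028351862647120588 dy 0.0031231846007382497
```

```bash
python3 -m pendant '[[0.001,0.003,0.03,0,0,0,0.45],[0.001,0.0035,0.065,0,0,0,0.45],[0.001,0.0035,0.085,0,0,0,0.45],[0.001,0.0035,0.089,0,0,0,0.45],[0.001,0.0035,0.089,0,0,0,0.45],[0.001,0.0035,0.089,0,0,0,0.2],[0.001,0.0035,0.089,0,0,0,0.2]]' 50; python3 go.py .4914 .1409 .132
python3 - <<'E'
from bench import r
import cv2,pickle
d=r.get_image('wrist');cv2.imwrite('pics/w2.png',d['frame'][:,:,::-1])
E
```

```text
time_s: 2.62
tcp_pos: [0.4908, 0.1423, 0.1327]
orientation: [-0.488, 3.102, 0.001]
wrist_force: [0.1, 0.4, -0.1]
finger_gap: 0.197
grip_force: 0.0
t 2.625 shift [-0.0001 -0.0015  0.0007] turn [ 0.0003  0.0013 -0.0003] alt [ 2.000e-03 -0.000e+00  3.141e+00] 
tool axes
 [[-0.952 -0.307  0.001]
 [-0.307  0.952  0.001]
 [-0.001  0.    -1.   ]] 
joints [-0.68  0.12  0.33  1.93 -0.04  1.1   1.55] F [ 0.11  0.39 -0.09] gap 0.19721989113893065 0.0
```

View pics/w2.png

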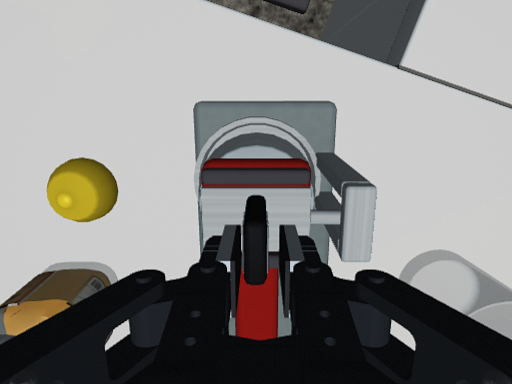

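The paddle is at column 256, between the pads at about 240 and 282, so it's nearly centred. Next I close the fingers and pull.

```bash
python3 -m pendant '[[0,-0.001,0,0,0,0,0.0],[0,-0.001,0,0,0,0,0.0],[0,-0.001,0,0,0,0,0.0],[0,-0.001,0,0,0,0,0.0]]' 50; python3 -m pendant '[[0,-0.004,0,0,0,0,0.0],[0,-0.008,0,0,0,0,0.0],[0,-0.012,0,0,0,0,0.0],[0,-0.016,0,0,0,0,0.0],[0,-0.02,0,0,0,0,0.0],[0,-0.023,0,0,0,0,0.0],[0,-0.023,0,0,0,0,0.0],[0,-0.023,0,0,0,0,0.0]]'; python3 go.py .4914 .1409 .132
```

```text
time_s: 3.18
tcp_pos: [0.4912, 0.1406, 0.1326]
orientation: [-0.487, 3.103, -0.0]
wrist_force: [-1.3, -2.5, 6.3]
finger_gap: 0.099
grip_force: 52.1
time_s: 4.18
tcp_pos: [0.4973, 0.1217, 0.1327]
orientation: [-0.491, 3.103, 0.005]
wrist_force: [-4.9, 6.6, 7.5]
finger_gap: 0.097
grip_force: 52.2
t 4.175 shift [-0.0003  0.0201  0.0007] turn [0.003  0.0007 0.0014] alt [-1.00e-03  5.00e-03 -3.14e+00] 
tool axes
 [[-0.951 -0.309 -0.   ]
 [-0.309  0.951  0.003]
 [-0.001  0.003 -1.   ]] 
joints [-0.65  0.12  0.35  1.92 -0.05  1.11  1.6 ] F [-4.88  6.61  7.49] gap 0.0974238294644786 52.17639148235321
```

```bash
python3 -m pendant '[[0,-0.002,0,0,0,0,0.0],[0,-0.004,0,0,0,0,0.0],[0,-0.004,0,0,0,0,0.0],[0,-0.004,0,0,0,0,0.0]]'; python3 go.py .4914 .1409 .132
python3 - <<'E'
from bench import r
import cv2,pickle
d=r.get_image('wrist');cv2.imwrite('pics/w3.png',d['frame'][:,:,::-1])
E
```

```text
time_s: 4.68
tcp_pos: [0.4984, 0.1181, 0.1326]
orientation: [-0.491, 3.103, 0.005]
wrist_force: [-5.2, 6.8, 6.1]
finger_gap: 0.094
grip_force: 52.2
t 4.675 shift [-0.0003  0.0238  0.0007] turn [0.0033 0.0007 0.0016] alt [-1.00e-03  5.00e-03 -3.14e+00] 
tool axes
 [[-0.951 -0.309 -0.   ]
 [-0.309  0.951  0.003]
 [-0.001  0.003 -1.   ]] 
joints [-0.65  0.12  0.35  1.92 -0.05  1.11  1.61] F [-5.19  6.85  6.08] gap 0.09409705147464996 52.20569908618927
```

View pics/w3.png

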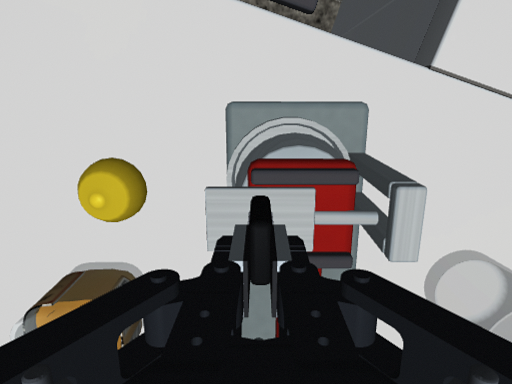

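The bolt tip is at column 378 and the bridge's near edge at 390, so the latch is clear with the arm still down. Now I lift along the arc.

```bash
python3 -m pendant '[[-0.001,0,-0.004,0,0,0,0],[-0.0023,0,-0.0084,0,0,0,0],[-0.005,0,-0.0168,0,0,0,0],[-0.008,0,-0.025,0,0,0,0],[-0.0115,0,-0.033,0,0,0,0],[-0.0155,0,-0.041,0,0,0,0],[-0.0196,0,-0.0484,0,0,0,0],[-0.0196,0,-0.0484,0,0,0,0]]'; python3 go.py .4984 .1181 .1326
```

```text
time_s: 5.72
tcp_pos: [0.5169, 0.1244, 0.1797]
orientation: [0.492, -3.102, -0.004]
wrist_force: [1.4, 9.5, -9.9]
finger_gap: 0.099
grip_force: 48.6
t 5.725 shift [ 0.0196 -0.0004  0.0471] turn [ 0.0029 -0.0004  0.0022] alt [ 1.000e-03  5.000e-03 -3.139e+00] 
tool axes
 [[-0.951 -0.309 -0.001]
 [-0.309  0.951  0.003]
 [ 0.     0.003 -1.   ]] 
joints [-0.65  0.12  0.36  1.82 -0.05  1.21  1.61] F [ 1.45  9.47 -9.93] gap 0.09865060712822525 48.62966179847717
```

```bash
python3 -m pendant '[[-0.0045,0,-0.0075,0,0,0,0],[-0.0096,0,-0.0146,0,0,0,0],[-0.015,0,-0.0215,0,0,0,0],[-0.0207,0,-0.0281,0,0,0,0],[-0.0267,0,-0.0345,0,0,0,0],[-0.033,0,-0.0405,0,0,0,0],[-0.0362,0,-0.0434,0,0,0,0],[-0.0362,0,-0.0434,0,0,0,0],[-0.0362,0,-0.0434,0,0,0,0],[-0.0362,0,-0.0434,0,0,0,0]]'; python3 go.py .4984 .1181 .1326
python3 - <<'E'
from bench import r
import cv2,pickle
d=r.get_image('side');b=d['frame'][100:235,150:300]
cv2.imwrite('pics/s2.png',cv2.resize(b,None,fx=4,fy=4,interpolation=2)[:,:,::-1])
E
```

```text
time_s: 6.98
tcp_pos: [0.5502, 0.1354, 0.222]
orientation: [0.492, -3.099, -0.004]
wrist_force: [-1.6, 8.5, -8.1]
finger_gap: 0.094
grip_force: 48.6
t 6.975 shift [ 0.0543 -0.0007  0.0896] turn [ 0.0032 -0.0032  0.0026] alt [ 0.005  0.005 -3.139] 
tool axes
 [[-0.951 -0.31  -0.004]
 [-0.31   0.951  0.002]
 [ 0.003  0.003 -1.   ]] 
joints [-0.64  0.17  0.37  1.68 -0.06  1.31  1.62] F [-1.57  8.53 -8.14] gap 0.09432823270926778 48.61852705478668
```

View pics/s2.png

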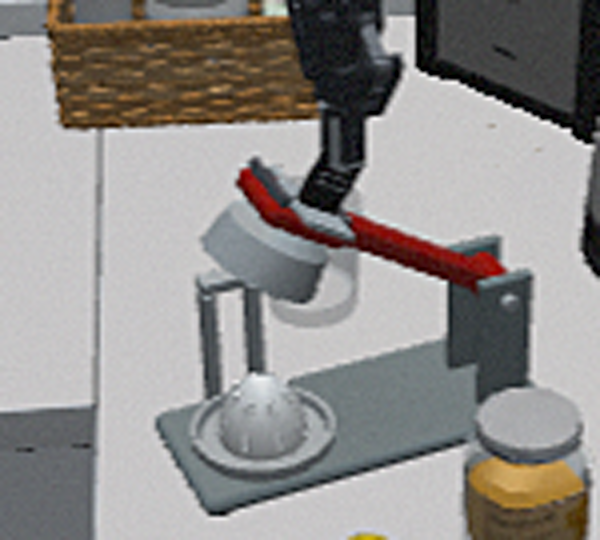

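The arm is up at about 35°: the cup is clear of the reamer and the fingers still hold the paddle. The jar and lemon haven't moved, and the tumbler still stands behind the press. I'll hand it in.

```bash
python3 -c "
from bench import r
print(r.read_state()['joint_vel'].round(3)); print(r.job_done())"
```

```text
[ 0.001  0.    -0.001  0.001  0.     0.001 -0.001]
the job is handed in; nothing more can be done
None
```

The latch was pulled free and the red arm lifted to about 35° (estimated from the gripper's path, not read from the joint); the gripper still holds it up, nothing else was touched, and the job was handed in after about 7 s, with no verdict returned.

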